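# Pack the plaster casts, leave the clay originals

### The job

Pack the four white plaster casts into the blue crate, each standing upright in the middle of its own foam pad: the head on red, the elephant on yellow, the foot on green and the column on black. Plaster chips easily, so set each one down gently on its pad rather than dropping it, and never knock one over. Leave the two brown clay originals standing where they are.

Things in the scene. Friction and masses are not known exactly. Their poses are not given: they have to be found in the camera images.
- cast_head: White plaster bust of a head, 84 mm tall: round foot 54 mm across, thin neck, upright head 44 mm across (round, steepest and widest 56 to 70 mm above the underside: grip there), small nose towards its +x. Origin: centre of its underside, z up. Loose, about 140 g.
- cast_elephant: White plaster standing elephant on a 72 x 40 x 8 mm plinth, 64 mm tall, head and trunk towards +x; its barrel is 34 mm wide along its y, flat-sided, 46 mm long, centred 8 mm to the -x side of the origin, 27 to 59 mm above the underside: grip there across y. Origin: centre of its underside, z up. Loose, about 150 g.
- cast_foot: White plaster human foot with ankle on a 72 x 40 x 8 mm plinth, 78 mm tall, toes towards +x; the ankle is an upright round post 28 mm in diameter, its axis 16 mm to the -x side of the origin, free from 32 to 78 mm above the underside: grip there. Origin: centre of its underside, z up. Loose, about 130 g.
- cast_column: White plaster fluted column, 86 mm tall: 44 mm square base, 30 mm round shaft, and a 36 x 36 mm square top block (the capital), its sides along x and y, from 69 to 86 mm above the underside: grip the block. Origin: centre of its underside, z up. Loose, about 140 g.
- clay_head: Brown-red clay original, same shape as the plaster head: bust of a head, 84 mm tall: round foot 54 mm across, thin neck, upright head 44 mm across (round, steepest and widest 56 to 70 mm above the underside: grip there), small nose towards its +x. Origin: centre of its underside, z up. Loose, about 170 g. Stays where it is.
- clay_elephant: Brown-red clay original, same shape as the plaster elephant: standing elephant on a 72 x 40 x 8 mm plinth, 64 mm tall, head and trunk towards +x; its barrel is 34 mm wide along its y, flat-sided, 46 mm long, centred 8 mm to the -x side of the origin, 27 to 59 mm above the underside: grip there across y. Origin: centre of its underside, z up. Loose, about 180 g. Stays where it is.
- pad_red: Red foam square, 92 x 92 x 6 mm, fixed on the floor of one cell of the open crate; origin at the centre of its underside, so its top is 6 mm above the origin (11 mm above the table); x and y along the crate's walls. The blue crate is 224 mm square outside, fixed, with 2 x 2 cells of 104 mm (109 mm from centre to centre), floor 5 mm, walls and dividers 5 mm thick and 26 mm high above the table.
- pad_yellow: Yellow foam square, 92 x 92 x 6 mm, fixed on the floor of one cell of the open crate; origin at the centre of its underside, so its top is 6 mm above the origin (11 mm above the table); x and y along the crate's walls.
- pad_green: Green foam square, 92 x 92 x 6 mm, fixed on the floor of one cell of the open crate; origin at the centre of its underside, so its top is 6 mm above the origin (11 mm above the table); x and y along the crate's walls.
- pad_black: Black foam square, 92 x 92 x 6 mm, fixed on the floor of one cell of the open crate; origin at the centre of its underside, so its top is 6 mm above the origin (11 mm above the table); x and y along the crate's walls.
Mind the look-alikes: they are no part of the job. Leave any purple or turquoise look-alike of the cast_foot alone. Leave any turquoise look-alike of the cast_head alone.

How it is judged (in metres and radians):
At the end, for the whole second after the job is handed in: Each white cast stands on its own pad (head red, elephant yellow, foot green, column black) with its origin within 15 mm of the pad's centre, resting on the pad, upright within 7 degrees, released and at rest; both clay originals are upright and within 30 mm of where they began (horizontal distance between cast_head and pad_red below 0.015 m and z of cast_head in the frame of pad_red between 0.003 and 0.012 m and angle between each of cast_head, cast_elephant, cast_foot, cast_column, clay_head, clay_elephant's own z axis and vertical below 0.12 rad and linear speed of each of cast_head, cast_elephant, cast_foot, cast_column below 0.02 m/s and horizontal distance between cast_elephant and pad_yellow below 0.015 m and z of cast_elephant in the frame of pad_yellow between 0.003 and 0.012 m and horizontal distance between cast_foot and pad_green below 0.015 m and z of cast_foot in the frame of pad_green between 0.003 and 0.012 m and horizontal distance between cast_column and pad_black below 0.015 m and z of cast_column in the frame of pad_black between 0.003 and 0.012 m and distance of each of clay_head, clay_elephant from where it was at the start of the episode below 0.03 m); the robot touches nothing.
It fails at once if a plaster cast is tipped by more than 40 degrees (angle between any of cast_head, cast_elephant, cast_foot, cast_column's own z axis and vertical above 0.7 rad).
It fails at once if a cast is dropped or slammed onto its pad: it moves faster than 0.45 m/s (a fall of 10 mm) within 24 mm above it ((linear speed of cast_head above 0.45 m/s and horizontal distance between cast_head and pad_red below 0.06 m and z of cast_head in the frame of pad_red below 0.03 m) or (linear speed of cast_elephant above 0.45 m/s and horizontal distance between cast_elephant and pad_yellow below 0.06 m and z of cast_elephant in the frame of pad_yellow below 0.03 m) or (linear speed of cast_foot above 0.45 m/s and horizontal distance between cast_foot and pad_green below 0.06 m and z of cast_foot in the frame of pad_green below 0.03 m) or (linear speed of cast_column above 0.45 m/s and horizontal distance between cast_column and pad_black below 0.06 m and z of cast_column in the frame of pad_black below 0.03 m)).
It fails at once if a clay original is moved by more than 40 mm or knocked over (distance of any of clay_head, clay_elephant from where it was at the start of the episode above 0.04 m or angle between any of clay_head, clay_elephant's own z axis and vertical above 0.7 rad).
It also fails if it takes over 120 s, if anything falls off the work surface, if the arm or the gripper's body presses on something with over 40 N, if the wrist force passes 120 N, or if a joint passes its speed limit or range.

### The arm

A 6-joint arm with a two-finger parallel gripper is mounted at the origin on the work surface. World frame = base frame: x ahead of the robot, y to its left, z up, the work surface at z = 0. Lengths are in mm, angles in rad, forces in N, time in s.
With the tool pointing down it reaches from about 325 to 900 mm from the base axis. Payload 6.1 kg.
Tool frame: the origin (TCP) lies between the finger pads; the fingertips stand 19 mm ahead of it and the grasp point (between the pads) is the TCP; z points along the fingers, y is the direction in which the jaws open and shut (so a half turn about z gives the same grasp; the last joint's range is limited). The gripper opens to 85 mm and grips with 20 to 120 N. Pads are 22 mm wide; open, the fingers measure 114 mm over their backs; the gripper's body (76 mm by 85 mm) begins 54 mm behind the grasp point. The pads swing forward as they close: fully open they stand 13 mm farther back than shut.
Start: joints at [1.083, 0.22, 1.526, -0, 1.395, -0.126], TCP at [221.222, 584.531, 250.3] pointing down, gripper open.
Joint ranges: [-2.98, 2.98], [-0.91, 2.08], [0.09, 2.57], [-1.24, 4.39], [0.2, 2.65], [-2.68, 2.68]. Speed limits (rad/s): [2.57, 2.57, 3.01, 3.14, 3.14, 3.14].

### API

Orientations are given as [roll, pitch, yaw] about the fixed x, y, z axes, in that order (R = Rz(yaw) Ry(pitch) Rx(roll)).
In Python, from cell import get_state, get_image, finish_job gives the robot as it stands. The module is installed in compiled form; this text tells all that it offers.
- The arm moves only by the shell command python3 -m pendant 'ROWS' [FORCE]. ROWS is JSON, a list of rows, each a list of 3 entries, a list of its own where there are three numbers: the shift along the world's x, y, z in cm, then the turn, a rotation vector about the world's x, y, z in degrees, then the opening, from 0 (shut) to 1 (fully open). In form: [[[dx, dy, dz], [wx, wy, wz], hand], ...]. A call has 1 to 10 rows; each row is the pose to reach, as a shift and turn from the pose measured when the call began; what a row does not reach only later rows make up. A row lasts 1/8 s, in which the tool goes at most 62.5 mm and 10.7 degrees, less where a joint would pass 70% of its speed; a pose out of reach is approached as far as the arm can. A call with a gripper value outside its range is refused whole. The fingers move at their own pace and stop on an object; FORCE is the grip in N (left out, the last holds). Time passes only in rows, so rows that repeat a pose let the fingers close. It gives the time, the measured TCP pose, the force and the opening at its end, in the units of the state.
- get_state(): the state, without advancing time (a new reading comes with each control period).
- get_image(name): name is "scene" or "top"; returns a dict with "color" (480x640x3 uint8, red, green, blue), "fx", "fy", "cx", "cy" (pixels), "extrinsics" (4x4, takes a point from world to camera coordinates). Camera axes: x right, y down, z forward; pixel columns grow to the right and rows downward; lengths in mm; the calibration is good to about 2 mm. A picture is of the moment at which its call begins. There is no depth.
- finish_job(): hands the job in, once; it reports no verdict.
The state is a dict: "time": time; "q": joint angles; "qvel": joint speeds; "joint_efforts": joint torques, N m; "tcp_pos": TCP position; "tcp_rot": TCP orientation; "force": force on the tool from outside, world axes, zero at the start; "ft_torque": the same for the moment, N m; "width": opening from 0.0 (shut) to 1.0 (fully open).
Only numpy, scipy, OpenCV 4.12 (cv2) and the standard library are available. Lean on these libraries where they do the work, as an engineer would, in place of code of your own. Each camera call takes 0.05 s, during which the arm holds its last target.

## Working session

There is one attempt and no reset: what is moved stays moved. The work goes in short steps, Python scripts to look and compute and a shell command to move; the robot and the scene stay as the last step left them, time stands still between calls to the robot, and variables do not carry over. Pictures are saved under pics/ and viewed, and the job is handed in when it is done.

```bash
mkdir -p pics; cat > look.py <<'E'
import cv2,sys,numpy as np,pickle
from cell import get_image,get_state
def snap(tag):
    for n in("scene","top"):
        im=get_image(n); cv2.imwrite(f"pics/{n}_{tag}.png",im["color"][:,:,::-1]); pickle.dump(im,open(f"{n}_{tag}.pkl","wb"))
if __name__=="__main__":
    snap(sys.argv[1]); im=pickle.load(open(f"top_{sys.argv[1]}.pkl","rb"));print(im["extrinsics"].round(3),im["fx"],im["cx"],im["cy"]); im=pickle.load(open(f"scene_{sys.argv[1]}.pkl","rb"));print(im["extrinsics"].round(3),im["fx"]);s=get_state();print(s)
E
python3 look.py 0
```

```text
[[-2.900000e-02 -9.990000e-01 -2.400000e-02  9.020000e-01]
 [-9.810000e-01  3.300000e-02 -1.890000e-01  5.362610e+02]
 [ 1.900000e-01  1.900000e-02 -9.820000e-01  1.031242e+03]
 [ 0.000000e+00  0.000000e+00  0.000000e+00  1.000000e+00]] 577.2694301288126 310.7135021168532 238.9837945579809
[[-3.060000e-01  9.520000e-01  1.100000e-02  2.037540e+02]
 [ 6.710000e-01  2.240000e-01 -7.070000e-01 -3.236840e+02]
 [-6.750000e-01 -2.090000e-01 -7.080000e-01  1.337881e+03]
 [ 0.000000e+00  0.000000e+00  0.000000e+00  1.000000e+00]] 505.1479805558866
{'time': 0.1, 'q': array([ 1.08291098e+00,  2.21169148e-01,  1.52748384e+00, -2.46426829e-06,
        1.39471006e+00, -1.26116911e-01]), 'qvel': array([ 0.00106631, -0.00235119, -0.00249156,  0.00104409,  0.00047106,
       -0.00049169]), 'joint_efforts': array([ 9.37361001e-04, -4.98246682e+01, -3.90544796e+01, -2.11598540e-04,
        5.68788353e-03,  3.28464637e-05]), 'tcp_pos': array([220.97910083, 584.08657747, 249.30186088]), 'tcp_rot': array([-3.13983601e+00, -2.20279467e-04,  2.77982446e+00]), 'force': array([-0.63309733, -0.34102804, -0.2615054 ]), 'ft_torque': array([ 0.01699609, -0.010968  , -0.03695133]), 'width': 1.0023370831545542}
```

View pics/top_0.png

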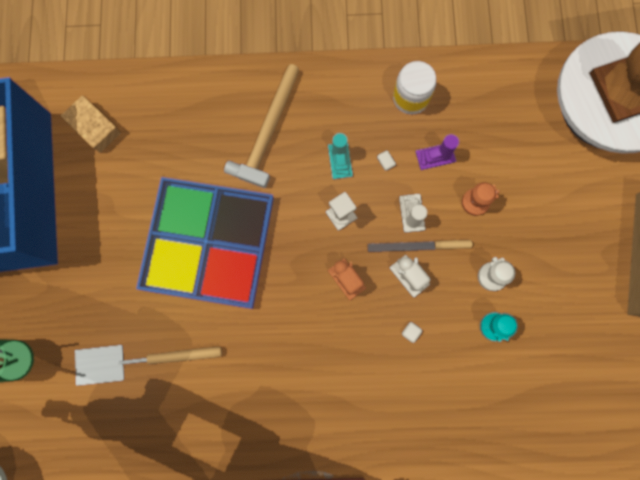

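View pics/scene_0.png

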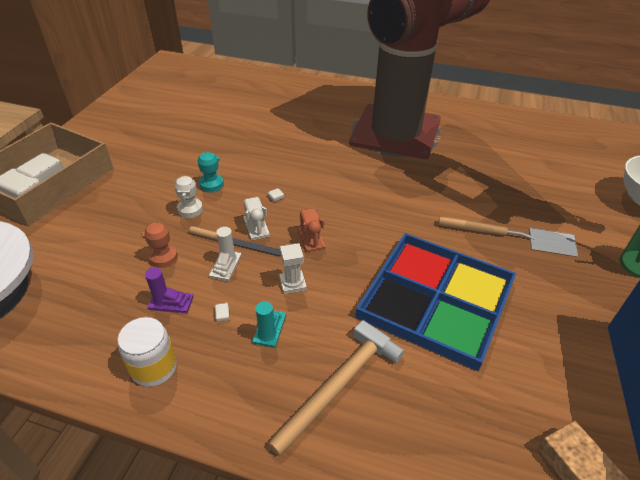

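In the top view, the white candidates are the column (341,210), foot (413,213), elephant (410,275) and head (497,274). The things to leave alone are the small white blocks (387,160) and (412,332), the turquoise foot (340,157), purple foot (438,153), turquoise head (499,327), clay head (480,198) and clay elephant (347,278). I'll check this in a close crop.

```bash
python3 - <<'E'
import cv2
a=cv2.imread("pics/top_0.png")[185:305,320:520]; cv2.imwrite("pics/c1.png",cv2.resize(a,None,fx=4,fy=4,interpolation=cv2.INTER_CUBIC))
a=cv2.imread("pics/scene_0.png")[140:350,140:340]; cv2.imwrite("pics/c2.png",cv2.resize(a,None,fx=2.8,fy=2.8,interpolation=cv2.INTER_CUBIC))
E
```

```text
(no output)
```

View pics/c1.png

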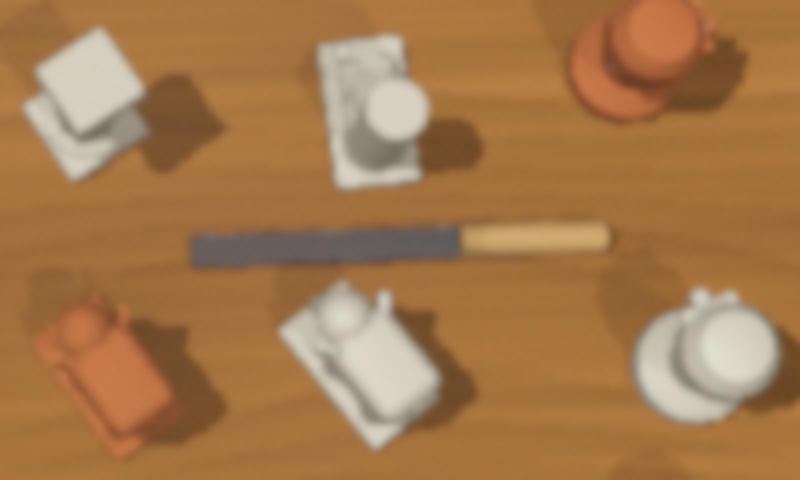

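View pics/c2.png

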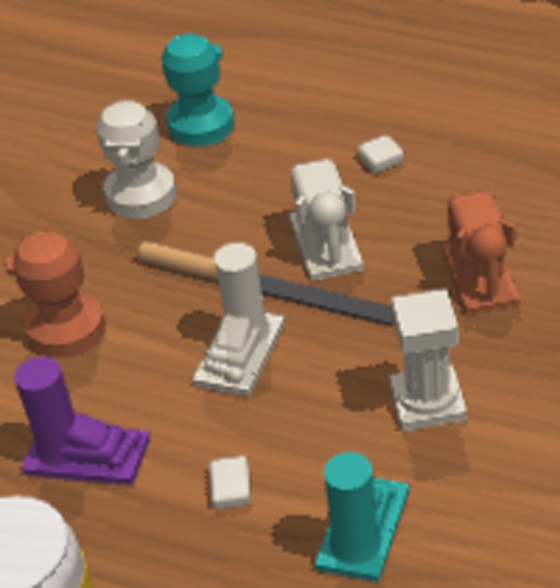

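The crops confirm all four: the column is at crop (90,80), the foot's ankle at (397,108), the elephant at (365,365) and the head at (738,345). Next I'll measure them.

```bash
cat > geo.py <<'E'
import numpy as np,pickle,cv2
def ray(im,p,z):
    E=im["extrinsics"];R=E[:3,:3];C=-R.T@E[:3,3]
    d=R.T@np.array([(p[0]-im["cx"])/im["fx"],(p[1]-im["cy"])/im["fy"],1]); return C+d*(z-C[2])/d[2]
def proj(im,P):
    P=np.atleast_2d(P)@im["extrinsics"][:3,:3].T+im["extrinsics"][:3,3]
    return np.c_[im["fx"]*P[:,0]/P[:,2]+im["cx"],im["fy"]*P[:,1]/P[:,2]+im["cy"]]
def load(n,t): return pickle.load(open(f"{n}_{t}.pkl","rb"))
E
python3 - <<'E'
from geo import *
T=load("top",0);S=load("scene",0)
t=lambda x,y,z:ray(T,(x/4+320-.375,y/4+185-.375),z).round(1)[:2]
s=lambda x,y,z:ray(S,(x/2.8+140-.3,y/2.8+140-.3),z).round(1)[:2]
def show(n,L):
    L=np.array(L);print(n,L.tolist(),"mean",L.mean(0).round(1))
show("col top",[t(*p,86) for p in[(36,72),(99,28),(145,90),(84,135)]])
show("col scene",[s(*p,86) for p in[(392,297),(444,291),(458,321),(404,330)]])
show("col base",[t(*p,7) for p in[(23,107),(75,182)]])
print("ankle",t(397,108,78),s(236,259,78))
show("foot pl",[t(*p,8) for p in[(318,43),(403,37),(420,180),(337,188)]])
show("foot pl scene",[s(*p,8) for p in[(193,380),(248,390)]])
show("ele pl",[t(*p,8) for p in[(279,329),(344,281),(440,397),(375,449)]])
show("ele pl sc",[s(*p,8) for p in[(312,273),(361,266)]])
print("head ", t(735,352,63),s(128,145,63)); print("headfoot",t(692,364,8),s(139,190,8))
print("clay ele", t(37,340,8),t(122,458,8)); print("clayhead",t(655,38,63))
for n,im in(("top",T),("scene",S)):
    hsv=cv2.cvtColor(im["color"],cv2.COLOR_RGB2HSV)
    for c,lo,hi in(("red",(0,200,120),(4,255,255)),("yel",(22,180,150),(34,255,255)),("grn",(55,150,80),(75,255,255)),("blk",(0,0,0),(180,255,60))):
        m=cv2.inRange(hsv,lo,hi)
        R=(140,175,275,310) if n=="top" else (355,235,520,365)
        mm=np.zeros_like(m);mm[R[1]:R[3],R[0]:R[2]]=m[R[1]:R[3],R[0]:R[2]]
        k=max(cv2.findContours(mm,0,2)[0],key=cv2.contourArea)
        pts=cv2.boxPoints(cv2.minAreaRect(np.array([ray(im,p[0],11)[:2] for p in k],np.float32)))
        r=cv2.minAreaRect(pts);print(n,c,np.round(r[0],1),np.round(r[1],1),round(r[2],1))
E
```

```text
col top [[596.1, -51.3], [615.9, -81.0], [585.9, -100.8], [565.7, -72.1]] mean [590.9 -76.3]
col scene [[585.5, -99.3], [569.8, -69.7], [592.7, -52.3], [610.8, -81.7]] mean [589.7 -75.8]
col base [[599.0, -45.4], [560.4, -69.6]] mean [579.7 -57.5]
ankle [ 575.3 -216.3] [ 576.8 -213.5]
foot pl [[626.1, -191.9], [627.7, -233.8], [555.5, -237.4], [552.9, -196.9]] mean [ 590.6 -215. ]
foot pl scene [[629.3, -229.8], [625.9, -190.8]] mean [ 627.6 -210.3]
ele pl [[484.6, -165.0], [507.0, -197.5], [449.3, -239.9], [425.5, -207.4]] mean [ 466.6 -202.4]
ele pl sc [[506.5, -195.4], [488.3, -164.3]] mean [ 497.4 -179.9]
head  [ 459.7 -364.6] [ 474.6 -351.4]
headfoot [ 461.4 -360.8] [ 462.3 -359.3]
clay ele [483.  -48.3] [424.9 -86.9]
clayhead [ 608.3 -341. ]
top red [479.9 145.3] [87.  84.8] 78.8
top yel [500.9 252.4] [90.5 88.3] 78.9
top grn [627.2 186.1] [0. 0.] 0.0Traceback (most recent call last):
  File "<stdin>", line 23, in <module>
ValueError: max() iterable argument is empty
```

```bash
python3 - <<'E'
from geo import *
T=load("top",0);S=load("scene",0)
for n,im,px in(("top",T,{"red":(228,275),"yel":(173,264),"grn":(185,210),"blk":(240,219)}),("scene",S,{"red":(420,267),"yel":(475,287),"grn":(457,327),"blk":(400,302)})):
    C={}
    lab=im["color"].astype(int)
    for c,(x,y) in px.items():
        m=(np.abs(lab-lab[y,x]).max(2)<40).astype(np.uint8)
        _,L=cv2.connectedComponents(m,connectivity=4)
        k=max(cv2.findContours((L==L[y,x]).astype(np.uint8),0,2)[0],key=cv2.contourArea)
        r=cv2.minAreaRect(np.array([ray(im,p[0],11)[:2] for p in k],np.float32));C[c]=np.array(r[0]);print(n,c,np.round(r[0],1),np.round(r[1],1),round(r[2],1))
    print(np.mean(list(C.values()),axis=0).round(1), C["grn"]-C["yel"],C["blk"]-C["red"],C["yel"]-C["red"],C["grn"]-C["blk"])
E
```

```text
top red [480.1 145.9] [91.6 89.4] 78.3
top yel [501.1 252.5] [90.2 88.3] 79.2
top grn [608.2 231.4] [91.6 93. ] 79.0
top blk [588.4 126.8] [99.  94.7] 79.1
[544.5 189.2] [107.06011963 -21.08943176] [108.21331787 -19.08843994] [ 20.99963379 106.61253357] [ 19.84643555 104.61154175]
scene red [478.4 146.9] [90.8 84.3] 78.8
scene yel [499.7 253.4] [90.5 85.9] 78.7
scene grn [606.3 232.2] [90.5 86.3] 78.7
scene blk [576.  124.1] [103.2 101.7] 78.7
[540.1 189.2] [106.54248047 -21.24302673] [ 97.56890869 -22.85032654] [ 21.27423096 106.48379517] [ 30.24780273 108.09109497]
```

```bash
python3 -m pendant '[[[4,-12,0],[0,0,-10],1],[[6,-18,0],[0,0,-20],1],[[8,-24,0],[0,0,-30],1],[[10,-30,0],[0,0,-40],1],[[12,-36,0],[0,0,-50],1],[[14,-42,0],[0,0,-60],1],[[15,-48,0],[0,0,-70],1],[[16,-54,0],[0,0,-80],1],[[18,-60,0],[0,0,-90],1],[[18,-60,0],[0,0,-90],1]]' 40
```

```text
time: 1.35
tcp_pos: [400.4, -15.7, 249.3]
tcp_rot: [-3.141, -0.001, 1.207]
force: [1.0, 0.7, 0.4]
width: 1.002
```

```bash
python3 -m pendant '[[[1,-6,0],[0,0,-10],1],[[2,-12,0],[0,0,-20],1],[[3,-18,0],[0,0,-30],1],[[4,-24,0],[0,0,-40],1],[[5,-30,-2],[0,0,-49],1],[[6.1,-34.6,-6],[0,0,-49],1],[[6.1,-34.6,-10],[0,0,-49],1],[[6.1,-34.6,-10],[0,0,-49],1]]' ; python3 look.py 1 >/dev/null
```

```text
time: 2.35
tcp_pos: [458.7, -359.8, 144.6]
tcp_rot: [-3.132, 0.003, 0.351]
force: [-0.2, 0.6, -0.3]
width: 1.002
```

View pics/scene_1.png

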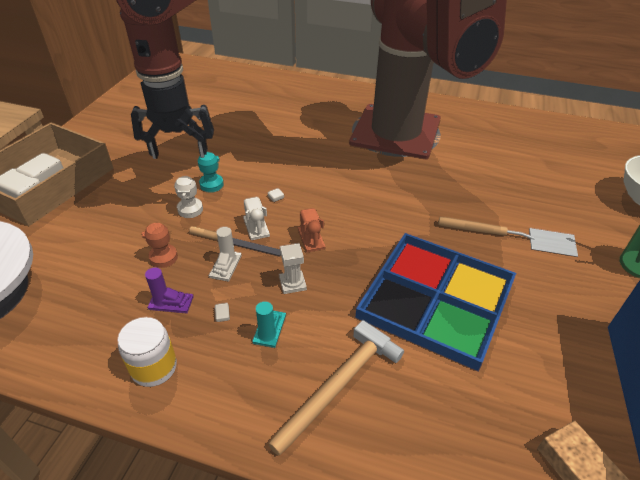

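The gripper hangs above the white head: tips at (152,150) and (210,150), head at (187,195). Going down.

```bash
python3 -m pendant '[[[0.25,-0.15,-2],[0,0,0],1],[[0.25,-0.15,-5],[0,0,0],1],[[0.25,-0.15,-7],[0,0,0],1],[[0.25,-0.15,-8.4],[0,0,0],1],[[0.25,-0.15,-8.4],[0,0,0],1],[[0.25,-0.15,-8.4],[0,0,0],0.7],[[0.25,-0.15,-8.4],[0,0,0],0.5],[[0.25,-0.15,-8.4],[0,0,0],0.3],[[0.25,-0.15,-8.4],[0,0,0],0.3],[[0.25,-0.15,-8.4],[0,0,0],0.3]]' 40; python3 look.py 2 >/dev/null
python3 - <<'E'
import cv2
a=cv2.imread("pics/scene_2.png")[70:250,90:290]; b=cv2.imread("pics/top_2.png")[210:390,420:620]
import numpy as np
cv2.imwrite("pics/c3.png",cv2.resize(np.hstack([a,b]),None,fx=2,fy=2,interpolation=2))
E
```

```text
time: 3.7
tcp_pos: [464.4, -363.1, 67.0]
tcp_rot: [-3.141, -0.001, 0.352]
force: [-1.3, 2.4, 5.2]
width: 0.497
```

View pics/c3.png

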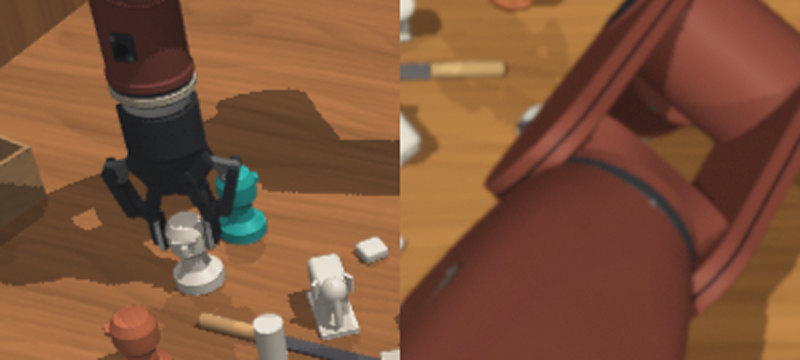

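The width is 0.497 (42 mm), so the head is gripped, but the TCP is at z 67, about 6 mm higher than I wanted. I'll open, lower and grip again.

```bash
python3 -m pendant '[[[0,0,0],[0,0,0],0.75],[[0,0,0],[0,0,0],0.75],[[-0.1,0.1,-0.5],[0,0,0],0.75],[[-0.1,0.1,-0.7],[0,0,0],0.75],[[-0.1,0.1,-0.7],[0,0,0],0.4],[[-0.1,0.1,-0.7],[0,0,0],0.3],[[-0.1,0.1,-0.7],[0,0,0],0.3],[[-0.1,0.1,-0.7],[0,0,0],0.3]]' 40; python3 -c "
from cell import get_state;print(get_state()['tcp_pos'])"
```

```text
time: 4.8
tcp_pos: [463.3, -362.1, 59.9]
tcp_rot: [-3.141, -0.001, 0.352]
force: [-0.4, 0.4, -1.4]
width: 0.5
[ 463.32930402 -362.0769898    59.91843452]
```

```bash
python3 -m pendant '[[[0,0,1],[0,0,0],0.3],[[0,0,3],[0,0,0],0.3],[[0,0,6],[0,0,0],0.3],[[0,0,9],[0,0,0],0.3],[[0,1,12],[0,0,0],0.3],[[0,4,12],[0,0,0],0.3],[[0,8,12],[0,0,0],0.3],[[0,12,12],[0,0,0],0.3],[[0,15,12],[0,0,0],0.3],[[0,16,12],[0,0,0],0.3]]'; python3 look.py 3 >/dev/null
```

```text
time: 6.05
tcp_pos: [463.8, -200.9, 181.6]
tcp_rot: [3.141, -0.002, 0.354]
force: [0.8, -0.6, -1.1]
width: 0.502
```

View pics/scene_3.png

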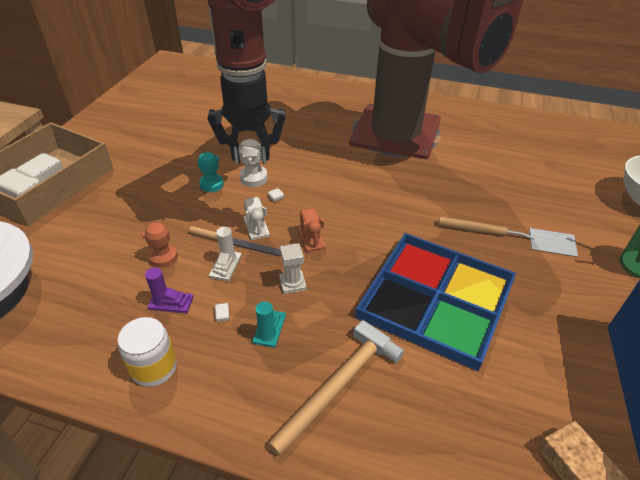

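The head hangs upright in the gripper at (252,165). Carrying it to red.

```bash
python3 -m pendant '[[[0,3,0],[0,0,0],0.3],[[0.5,7,0],[0,0,0],0.3],[[1,12,0],[0,0,0],0.3],[[1,17,0],[0,0,0],0.3],[[1.3,22,0],[0,0,0],0.3],[[1.6,27,0],[0,0,0],0.3],[[1.6,31,0],[0,0,0],0.3],[[1.6,33.5,0],[0,0,0],0.3],[[1.6,34.6,0],[0,0,0],0.3],[[1.6,34.6,0],[0,0,0],0.3]]'; python3 look.py 4 |tail -3|head -1; python3 -c "
from cell import get_state;print(get_state()['tcp_pos'])"
```

```text
time: 7.4
tcp_pos: [480.3, 143.8, 181.4]
tcp_rot: [3.14, -0.002, 0.354]
force: [0.8, -0.3, -1.4]
width: 0.501
        1.23960373e+00,  1.35153093e+00]), 'qvel': array([-0.00655991, -0.00423744,  0.00560563,  0.00299202, -0.00072562,
[480.11565419 143.12157258 181.21608921]
```

View pics/scene_4.png

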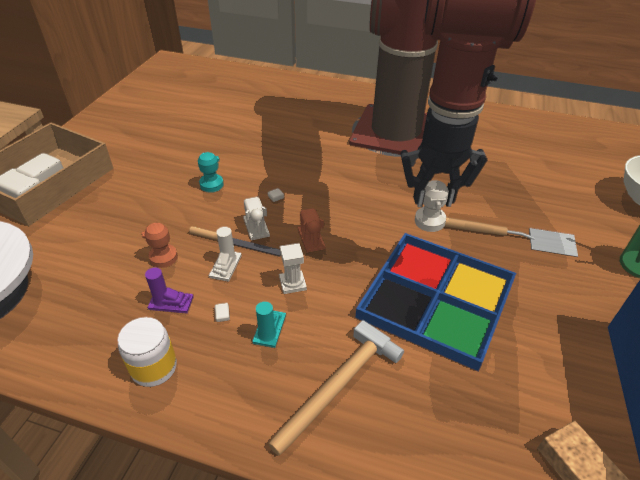

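```bash
python3 - <<'E'
from geo import *
S=load("scene",4);print(proj(S,[[480,143,121],[480,143,125]]))
a=S["color"][160:240,390:480,::-1];cv2.imwrite("pics/c4.png",cv2.resize(a,None,fx=6,fy=6,interpolation=2))
E
```

```text
[[427.57629453 222.44162422]
 [427.94547276 220.7499797 ]]
```

View pics/c4.png

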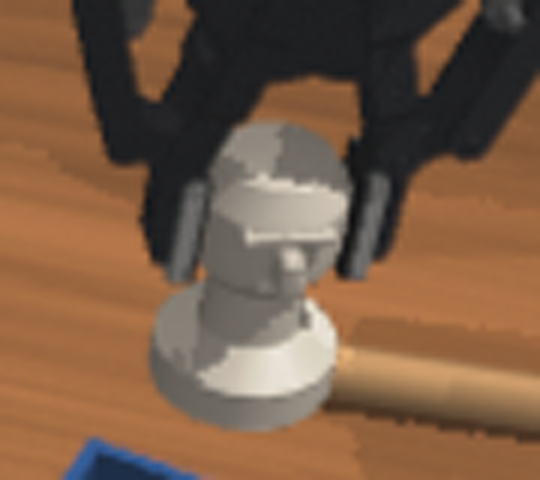

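Head and gripper appear about 3 px (5 mm) off along the jaw axis compared with the projected TCP. That's mostly calibration error and well inside the 15 mm tolerance. Lowering it.

```bash
python3 -m pendant '[[[0,0.1,-2],[0,0,0],0.3],[[0,0.1,-4],[0,0,0],0.3],[[0,0.1,-6],[0,0,0],0.3],[[0,0.1,-8],[0,0,0],0.3],[[0,0.1,-9],[0,0,0],0.3],[[0,0.1,-9.6],[0,0,0],0.3],[[0,0.1,-10.1],[0,0,0],0.3],[[0,0.1,-10.4],[0,0,0],0.3],[[0,0.1,-10.6],[0,0,0],0.3],[[0,0.1,-10.6],[0,0,0],0.3]]'; python3 -c "
from cell import get_state;s=get_state();print(s['tcp_pos'],s['force'])"
```

```text
time: 8.75
tcp_pos: [480.2, 144.2, 75.3]
tcp_rot: [3.14, -0.002, 0.353]
force: [-0.4, 0.7, -1.8]
width: 0.497
[480.17587632 144.21671669  75.31406077] [-0.39933397  0.65516626 -1.80062077]
```

```bash
python3 -m pendant '[[[0,0,-0.15],[0,0,0],0.3],[[0,0,-0.25],[0,0,0],0.3],[[0,0,-0.35],[0,0,0],0.3],[[0,0,-0.4],[0,0,0],0.3],[[0,0,-0.4],[0,0,0],0.3]]'; python3 look.py 5 >/dev/null; python3 - <<'E'
from geo import *
S=load("scene",5)
a=S["color"][180:340,350:520,::-1];cv2.imwrite("pics/c5.png",cv2.resize(a,None,fx=4,fy=4,interpolation=2))
E
```

```text
time: 9.38
tcp_pos: [480.1, 144.2, 71.2]
tcp_rot: [3.14, -0.002, 0.353]
force: [0.2, 0.8, -0.9]
width: 0.496
```

View pics/c5.png

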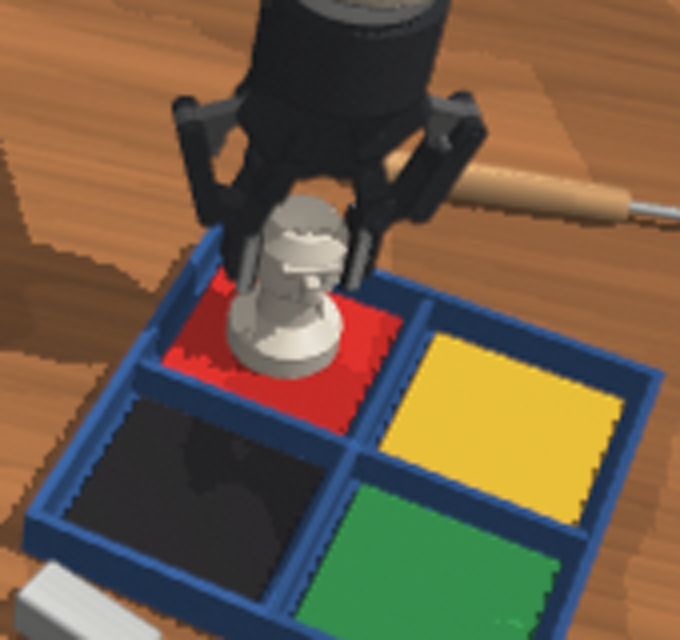

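The head's foot sits at crop (286,342) and the pad centre at (283,340), so it's centred. One more mm down, then release.

```bash
python3 -m pendant '[[[0,0,-0.1],[0,0,0],0.3],[[0,0,-0.1],[0,0,0],0.3],[[0,0,-0.1],[0,0,0],0.55],[[0,0,-0.1],[0,0,0],0.65],[[0,0,-0.1],[0,0,0],0.75],[[0,0,-0.1],[0,0,0],0.75],[[0,0,2],[0,0,0],0.8],[[0,0,6],[0,0,0],0.8],[[0,0,9],[0,0,0],0.8],[[0,0,10],[0,0,0],0.8]]'; python3 -c "
from cell import get_state;s=get_state();print(s['tcp_pos'],s['force'])"
```

```text
time: 10.72
tcp_pos: [481.5, 144.4, 173.5]
tcp_rot: [3.139, -0.006, 0.353]
force: [0.2, -0.6, 0.9]
width: 0.802
[481.49660671 144.36773232 173.49300463] [ 0.17024509 -0.611687    0.91842575]
```

```bash
python3 -m pendant '[[[0,-3,0],[0,0,2],0.8],[[0,-8,0],[0,0,5],0.8],[[-1,-14,0],[0,0,8],0.8],[[-1,-20,0],[0,0,12],0.8],[[-2,-26,0],[0,0,16],0.8],[[-2,-31,0],[0,0,16],0.8],[[-2,-34,0],[0,0,16],0.8],[[-2,-35.1,-2],[0,0,16],0.8],[[-2,-35.1,-4],[0,0,16],0.8],[[-2,-35.1,-4],[0,0,16],0.8]]'; python3 look.py 6 >/dev/null; python3 - <<'E'
from geo import *
S=load("scene",6)
a=S["color"][100:350,150:520,::-1];cv2.imwrite("pics/c6.png",cv2.resize(a,None,fx=2,fy=2,interpolation=2))
from cell import get_state;s=get_state();print(s['tcp_pos'],s['tcp_rot'])
E
```

```text
time: 11.98
tcp_pos: [459.5, -205.7, 130.6]
tcp_rot: [-3.139, -0.004, 0.631]
force: [0.1, -0.1, -0.2]
width: 0.798
[ 461.17764523 -206.32382799  133.06213199] [ 3.14031754 -0.0055027   0.63202946]
```

View pics/c6.png

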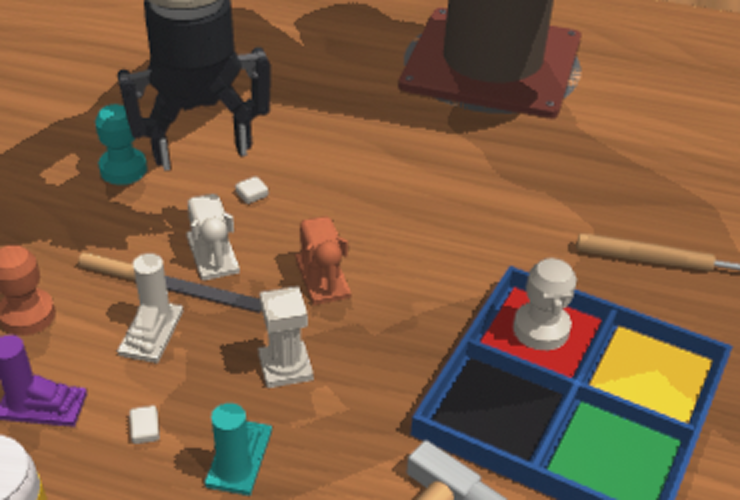

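The head stands centred on red, and the gripper hangs over the elephant. Going down to grip.

```bash
python3 -m pendant '[[[0,0,-3],[0,0,0],0.8],[[0,0,-6],[0,0,0],0.8],[[0,0,-8],[0,0,0],0.8],[[0,0,-9.1],[0,0,0],0.8],[[0,0,-9.1],[0,0,0],0.8],[[0,0,-9.1],[0,0,0],0.6],[[0,0,-9.1],[0,0,0],0.4],[[0,0,-9.1],[0,0,0],0.2],[[0,0,-9.1],[0,0,0],0.2],[[0,0,-9.1],[0,0,0],0.2]]' 40; python3 look.py 7 >/dev/null; python3 - <<'E'
from geo import *
S=load("scene",7)
a=S["color"][140:300,180:360,::-1];cv2.imwrite("pics/c7.png",cv2.resize(a,None,fx=4,fy=4,interpolation=2))
from cell import get_state;s=get_state();print(s['tcp_pos'],s['tcp_rot'],s['width'])
E
```

```text
time: 13.32
tcp_pos: [462.0, -206.9, 43.2]
tcp_rot: [3.138, -0.006, 0.632]
force: [-0.5, 0.8, 5.2]
width: 0.395
[ 462.05242125 -206.87372153   43.23966601] [ 3.13844561 -0.00624659  0.63205831] 0.39475503490709224
```

View pics/c7.png

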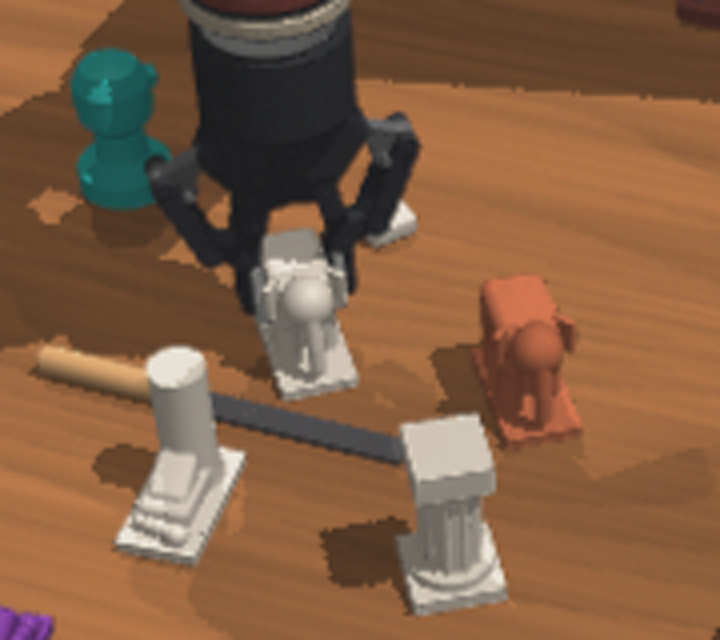

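Width 0.395 (33.6 mm), so it holds the barrel. Lifting high enough to clear the head and carrying to yellow.

```bash
python3 -m pendant '[[[0,0,1],[0,0,0],0.2],[[0,0,3],[0,0,0],0.2],[[0,0,6],[0,0,0],0.2],[[0,0,9],[0,0,0],0.2],[[0,0,12],[0,0,0],0.2],[[0,1,15],[0,0,0],0.2],[[0,4,16],[0,0,0],0.2],[[0,8,16],[0,0,0],0.2],[[0,12,16],[0,0,0],0.2],[[0,16,16],[0,0,0],0.2]]'
python3 -c "
from cell import get_state;s=get_state();print(s['tcp_pos'],s['width'])"
```

```text
time: 14.68
tcp_pos: [461.6, -45.6, 203.6]
tcp_rot: [3.138, -0.006, 0.632]
force: [0.0, 0.2, -1.3]
width: 0.392
[461.61293708 -45.61692014 203.5616472 ] 0.3923064811964445
```

```bash
python3 -m pendant '[[[0.5,4,0],[0,0,0],0.2],[[1,8,0],[0,0,0],0.2],[[1.5,12.5,0],[0,0,0],0.2],[[2,17,0],[0,0,0],0.2],[[2.5,21.5,0],[0,0,0],0.2],[[3,25,0],[0,0,0],0.2],[[3.3,28,0],[0,0,0],0.2],[[3.3,29.4,0],[0,0,0],0.2],[[3.3,29.4,0],[0,0,0],0.2],[[3.3,29.4,0],[0,0,0],0.2]]'
python3 look.py 8 >/dev/null; python3 - <<'E'
from geo import *
S=load("scene",8)
a=S["color"][100:340,330:560,::-1];cv2.imwrite("pics/c8.png",cv2.resize(a,None,fx=2.5,fy=2.5,interpolation=2))
from cell import get_state;s=get_state();print(s['tcp_pos'],s['tcp_rot'],s['width'])
E
```

```text
time: 15.92
tcp_pos: [494.5, 247.4, 203.5]
tcp_rot: [3.138, -0.006, 0.631]
force: [0.3, -0.0, -1.2]
width: 0.396
[494.68530396 247.30898724 203.61253881] [ 3.13805886 -0.00616874  0.63046098] 0.38992283289744334
```

View pics/c8.png

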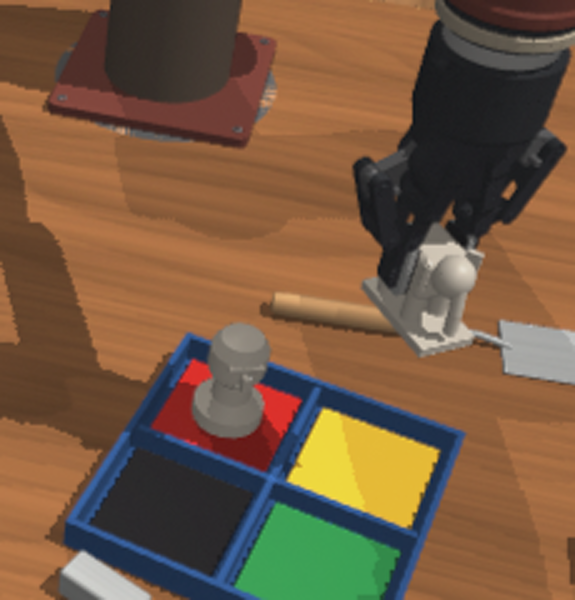

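```bash
python3 -m pendant '[[[0,0.1,-2],[0,0,0],0.2],[[0,0.1,-5],[0,0,0],0.2],[[0,0.1,-8],[0,0,0],0.2],[[0,0.1,-10.5],[0,0,0],0.2],[[0,0.1,-12],[0,0,0],0.2],[[0,0.1,-13.2],[0,0,0],0.2],[[0,0.1,-14],[0,0,0],0.2],[[0,0.1,-14.4],[0,0,0],0.2],[[0,0.1,-14.6],[0,0,0],0.2],[[0,0.1,-14.6],[0,0,0],0.2]]'
python3 look.py 9 >/dev/null; python3 - <<'E'
from geo import *
S=load("scene",9)
a=S["color"][180:360,350:530,::-1];cv2.imwrite("pics/c9.png",cv2.resize(a,None,fx=3.3,fy=3.3,interpolation=2))
from cell import get_state;s=get_state();print(s['tcp_pos'],s['tcp_rot'],s['width'],s['force'])
E
```

```text
time: 17.27
tcp_pos: [494.9, 248.4, 57.9]
tcp_rot: [3.138, -0.007, 0.631]
force: [-0.2, 0.7, -1.4]
width: 0.397
[494.98529114 248.44662153  58.04132379] [ 3.1378494  -0.00690219  0.63053522] 0.3902416241114648 [ 0.2656206   0.06321606 -1.03214979]
```

View pics/c9.png

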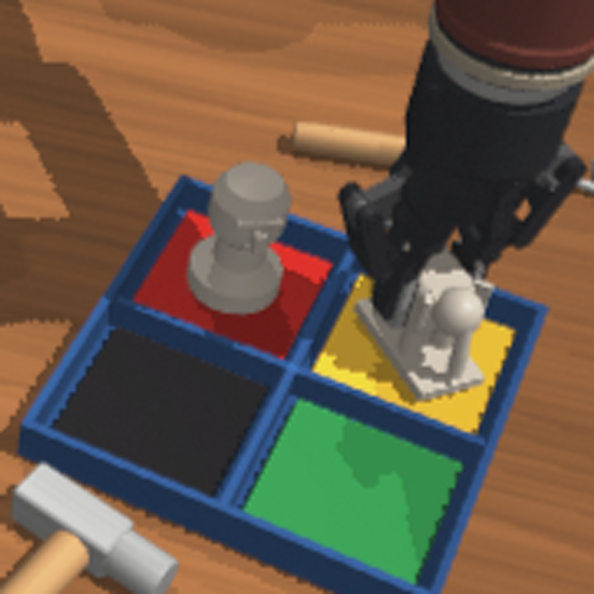

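The elephant is over the yellow pad with the plinth's front edge at (450,390). Setting it down and releasing.

```bash
python3 -m pendant '[[[0,0,-0.15],[0,0,0],0.2],[[0,0,-0.3],[0,0,0],0.2],[[0,0,-0.45],[0,0,0],0.2],[[0,0,-0.5],[0,0,0],0.2],[[0,0,-0.5],[0,0,0],0.2],[[0,0,-0.5],[0,0,0],0.45],[[0,0,-0.5],[0,0,0],0.55],[[0,0,-0.5],[0,0,0],0.65],[[0,0,-0.5],[0,0,0],0.65],[[0,0,1],[0,0,0],0.65]]'
python3 -m pendant '[[[0,0,3],[0,0,0],0.65],[[0,0,7],[0,0,0],0.65],[[0,0,11],[0,0,0],0.65],[[0,0,11],[0,0,0],0.65]]'
python3 -c "
from cell import get_state;s=get_state();print(s['tcp_pos'],s['width'])"
```

```text
time: 18.62
tcp_pos: [493.8, 248.1, 67.2]
tcp_rot: [3.139, -0.004, 0.631]
force: [-0.0, 0.2, 0.3]
width: 0.652
time: 19.12
tcp_pos: [496.6, 249.1, 182.7]
tcp_rot: [3.136, -0.013, 0.631]
force: [0.4, -0.2, -0.9]
width: 0.649
[496.59895982 249.05071794 182.73950467] 0.649440614677576
```

```bash
python3 -m pendant '[[[0.5,-3,0],[0,0,6],0.65],[[1,-8,0],[0,0,13],0.65],[[2,-14,0],[0,0,20],0.65],[[3,-20,0],[0,0,27],0.65],[[4,-26,0],[0,0,35],0.65],[[5,-32,0],[0,0,43],0.65],[[6,-38,0],[0,0,50],0.65],[[7,-43,0],[0,0,57],0.65],[[7.9,-46.5,0],[0,0,57],0.65],[[7.9,-46.5,0],[0,0,57],0.65]]'
python3 look.py 10 >/dev/null; python3 - <<'E'
from geo import *
S=load("scene",10)
cv2.imwrite("pics/c10.png",cv2.resize(S["color"][80:380,130:530,::-1],None,fx=2,fy=2,interpolation=2))
from cell import get_state;s=get_state();print(s['tcp_pos'],s['tcp_rot'],s['width'],s['force'])
E
```

```text
time: 20.38
tcp_pos: [575.4, -218.5, 182.2]
tcp_rot: [3.137, -0.013, 1.622]
force: [-0.5, 0.2, -0.4]
width: 0.65
[ 575.04662822 -215.60593174  182.09560567] [ 3.13726327 -0.01390637  1.62459362] 0.6478907452412658 [-0.93212162  0.64011199  0.48742039]
```

View pics/c10.png

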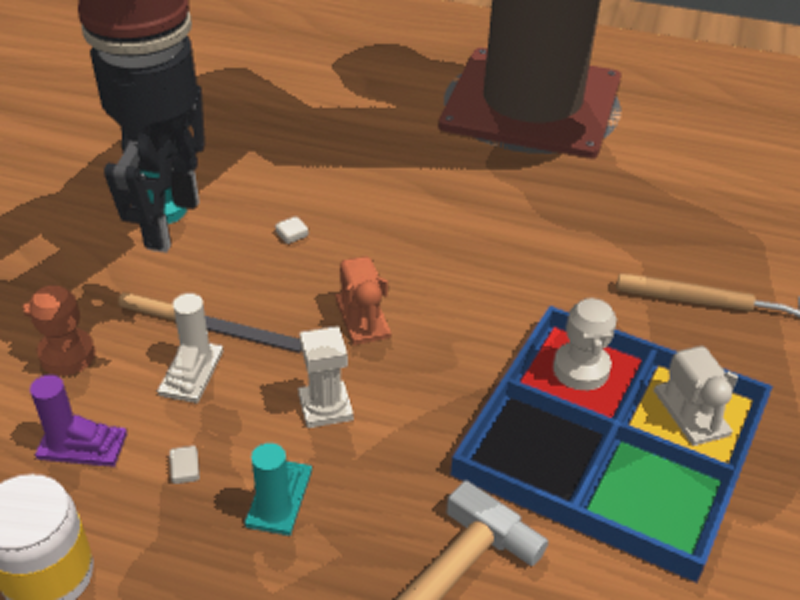

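The elephant stands on yellow. The gripper tips are at (155,245) and (185,205) in the crop, over the white foot's ankle. Going down.

```bash
python3 -m pendant '[[[0,0,-3],[0,0,0],0.65],[[0,0,-6],[0,0,0],0.65],[[0,0,-9],[0,0,0],0.65],[[0,0,-11],[0,0,0],0.65],[[0,0,-12.4],[0,0,0],0.65],[[0,0,-12.4],[0,0,0],0.65],[[0,0,-12.4],[0,0,0],0.45],[[0,0,-12.4],[0,0,0],0.3],[[0,0,-12.4],[0,0,0],0.15],[[0,0,-12.4],[0,0,0],0.15]]' 50
python3 -m pendant '[[[0,0,0],[0,0,0],0.15],[[0,0,0],[0,0,0],0.15]]' 50
python3 look.py 11 >/dev/null; python3 - <<'E'
from geo import *
S=load("scene",11)
cv2.imwrite("pics/c11.png",cv2.resize(S["color"][140:320,130:330,::-1],None,fx=3,fy=3,interpolation=2))
from cell import get_state;s=get_state();print(s['tcp_pos'],s['tcp_rot'],s['width'],s['force'])
E
```

```text
time: 21.72
tcp_pos: [576.0, -216.2, 59.6]
tcp_rot: [3.135, -0.013, 1.625]
force: [-0.0, 0.9, 6.1]
width: 0.314
time: 21.98
tcp_pos: [576.0, -216.3, 59.7]
tcp_rot: [3.135, -0.012, 1.624]
force: [0.1, 0.3, 1.3]
width: 0.313
[ 576.00734092 -216.24566693   59.66435176] [ 3.13514653 -0.01252417  1.6244944 ] 0.3182670143409192 [-0.58834952 -0.3993441   1.84026584]
```

View pics/c11.png

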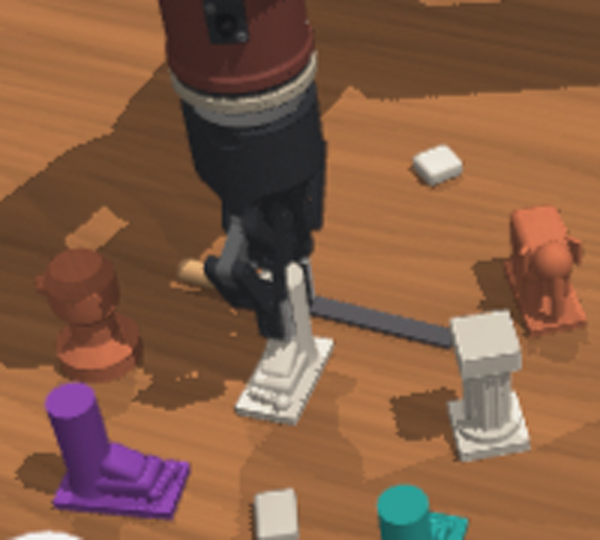

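Width 0.315 (27 mm), so the ankle is held. Lift and carry to green.

```bash
python3 -m pendant '[[[0,0,1],[0,0,0],0.15],[[0,0,3],[0,0,0],0.15],[[0,0,6],[0,0,0],0.15],[[0,0,9],[0,0,0],0.15],[[0,0,12],[0,0,0],0.15],[[0,0,14],[0,0,0],0.15],[[0,2,14.5],[0,0,0],0.15],[[0,5,14.5],[0,0,0],0.15],[[0,9,14.5],[0,0,0],0.15],[[0.3,13,14.5],[0,0,0],0.15]]'
python3 -m pendant '[[[0.3,4,0],[0,0,0],0.15],[[0.5,8,0],[0,0,0],0.15],[[0.7,12,0],[0,0,0],0.15],[[0.9,16,0],[0,0,0],0.15],[[1,20,0],[0,0,0],0.15],[[1.2,24,0],[0,0,0],0.15],[[1.3,27,0],[0,0,0],0.15],[[1.3,29,0],[0,0,0],0.15],[[1.3,30,0],[0,0,0],0.15],[[1.3,30,0],[0,0,0],0.15]]'
python3 look.py 12 >/dev/null; python3 - <<'E'
from geo import *
S=load("scene",12)
cv2.imwrite("pics/c12.png",cv2.resize(S["color"][120:380,330:560,::-1],None,fx=2.2,fy=2.2,interpolation=2))
from cell import get_state;s=get_state();print(s['tcp_pos'],s['tcp_rot'],s['width'],s['force'])
E
```

```text
time: 23.32
tcp_pos: [577.9, -83.8, 203.4]
tcp_rot: [3.137, -0.014, 1.624]
force: [0.2, -0.6, -1.6]
width: 0.321
time: 24.58
tcp_pos: [590.5, 216.4, 203.1]
tcp_rot: [3.138, -0.013, 1.625]
force: [0.3, -0.7, -0.5]
width: 0.314
[590.8680971  215.40199796 203.28937781] [ 3.13765757 -0.01332741  1.62367797] 0.3134053105636312 [-0.29674894 -0.07747063 -0.73756055]
```

View pics/c12.png

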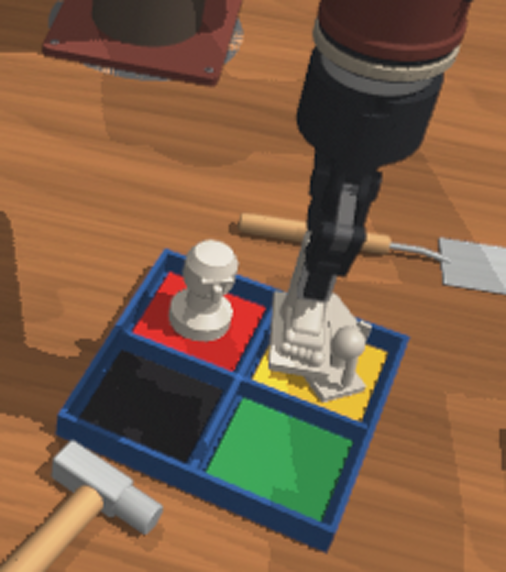

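```bash
python3 -m pendant '[[[0.1,1,0],[0,0,0],0.15],[[0.1,1.6,-1],[0,0,0],0.15],[[0.1,1.6,-3],[0,0,0],0.15],[[0.1,1.6,-6],[0,0,0],0.15],[[0.1,1.6,-8.5],[0,0,0],0.15],[[0.1,1.6,-10.5],[0,0,0],0.15],[[0.1,1.6,-11.8],[0,0,0],0.15],[[0.1,1.6,-12.5],[0,0,0],0.15],[[0.1,1.6,-12.8],[0,0,0],0.15],[[0.1,1.6,-12.8],[0,0,0],0.15]]'
python3 look.py 13 >/dev/null; python3 - <<'E'
from geo import *
S=load("scene",13)
cv2.imwrite("pics/c13.png",cv2.resize(S["color"][180:380,350:530,::-1],None,fx=3,fy=3,interpolation=2))
from cell import get_state;s=get_state();print(s['tcp_pos'],s['tcp_rot'],s['width'],s['force'])
E
```

```text
time: 25.92
tcp_pos: [592.3, 231.5, 75.9]
tcp_rot: [3.137, -0.014, 1.624]
force: [0.4, -0.1, 0.1]
width: 0.315
[592.49553064 231.53921067  76.18966574] [ 3.13612005 -0.01358608  1.62372679] 0.3143121465849802 [ 0.81148062  0.42373385 -1.75768306]
```

View pics/c13.png

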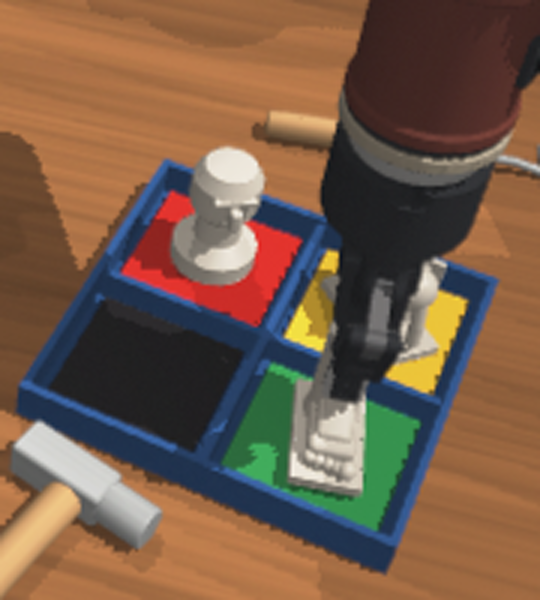

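The foot is over the green pad, with its plinth at (327,437) against the pad centre at about (322,445). Setting it down.

```bash
python3 -m pendant '[[[0,0,-0.15],[0,0,0],0.15],[[0,0,-0.3],[0,0,0],0.15],[[0,0,-0.45],[0,0,0],0.15],[[0,0,-0.55],[0,0,0],0.15],[[0,0,-0.6],[0,0,0],0.15],[[0,0,-0.6],[0,0,0],0.15],[[0,0,-0.6],[0,0,0],0.15]]'
python3 -m pendant '[[[0,0,0],[0,0,0],0.36],[[0,0,0],[0,0,0],0.45],[[0,0,0],[0,0,0],0.55],[[0,0,0],[0,0,0],0.55],[[0,0,2],[0,0,0],0.55],[[0,0,6],[0,0,0],0.55],[[0,0,10],[0,0,0],0.6],[[0,-2,11],[0,0,0],0.6]]'
python3 -c "
from cell import get_state;s=get_state();print(s['tcp_pos'],s['width'])"
```

```text
time: 26.9
tcp_pos: [592.5, 231.6, 70.6]
tcp_rot: [3.136, -0.014, 1.624]
force: [-3.2, -0.6, 5.6]
width: 0.315
time: 27.9
tcp_pos: [594.8, 212.7, 186.2]
tcp_rot: [3.128, -0.015, 1.626]
force: [0.4, -0.5, 0.5]
width: 0.602
[594.75342185 212.65661495 186.1714043 ] 0.6015185517442325
```

```bash
python3 -m pendant '[[[0,-3,0],[0,0,5],0.7],[[0,-7,0],[0,0,12],0.7],[[-0.2,-12,0],[0,0,20],0.7],[[-0.4,-17,0],[0,0,27],0.7],[[-0.4,-22,0],[0,0,31],0.7],[[-0.4,-26,0],[0,0,31],0.7],[[-0.4,-28,0],[0,0,31],0.7],[[-0.4,-28.9,0],[0,0,31],0.7],[[-0.4,-28.9,0],[0,0,31],0.7],[[-0.4,-28.9,0],[0,0,31],0.7]]'
python3 look.py 14 >/dev/null; python3 - <<'E'
from geo import *
S=load("scene",14)
cv2.imwrite("pics/c14.png",cv2.resize(S["color"][80:380,160:540,::-1],None,fx=2,fy=2,interpolation=2))
from cell import get_state;s=get_state();print(s['tcp_pos'],s['tcp_rot'],s['width'],s['force'])
E
```

```text
time: 29.15
tcp_pos: [590.7, -75.1, 186.1]
tcp_rot: [3.128, -0.016, 2.168]
force: [0.5, -0.4, 0.6]
width: 0.698
[590.78202325 -75.13545252 186.13112332] [ 3.12816587 -0.01539067  2.16842618] 0.6982831327142632 [ 0.05769569  0.43222027 -0.65510505]
```

View pics/c14.png

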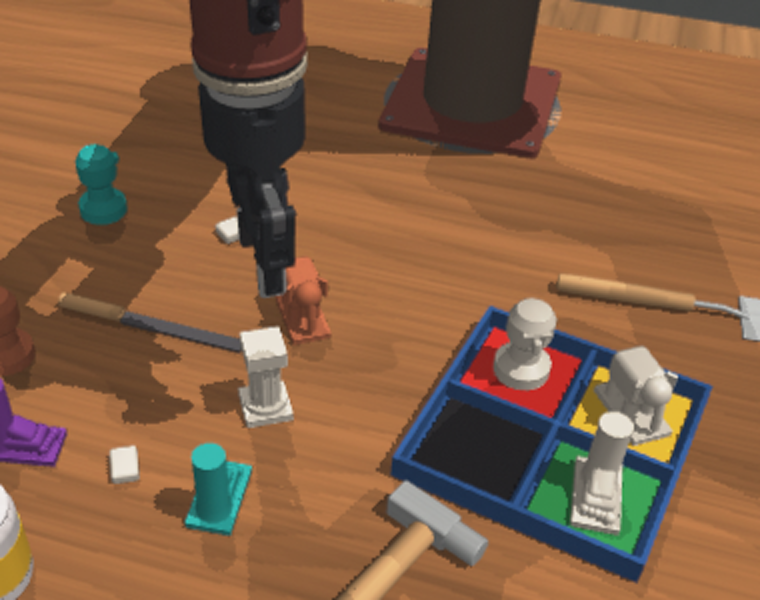

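The foot stands on green. The gripper is above the column (capital at crop (264,348)). Descending, and taking out a small accumulated tool tilt (-1.2° about x) on the way.

```bash
python3 -m pendant '[[[0,-0.1,-2],[-1.2,0,0],0.7],[[0,-0.1,-5],[-1.2,0,0],0.7],[[0,-0.1,-8],[-1.2,0,0],0.7],[[0,-0.1,-10],[-1.2,0,0],0.7],[[0,-0.1,-11.2],[-1.2,0,0],0.7],[[0,-0.1,-11.2],[-1.2,0,0],0.7],[[0,-0.1,-11.2],[-1.2,0,0],0.55],[[0,-0.1,-11.2],[-1.2,0,0],0.4],[[0,-0.1,-11.2],[-1.2,0,0],0.25],[[0,-0.1,-11.2],[-1.2,0,0],0.25]]' 40
python3 look.py 15 >/dev/null; python3 - <<'E'
from geo import *
S=load("scene",15)
cv2.imwrite("pics/c15.png",cv2.resize(S["color"][160:320,220:400,::-1],None,fx=3.5,fy=3.5,interpolation=2))
from cell import get_state;s=get_state();print(s['tcp_pos'],s['tcp_rot'],s['width'],s['force'])
E
```

```text
time: 30.5
tcp_pos: [591.9, -76.4, 75.6]
tcp_rot: [3.138, 0.004, 2.168]
force: [0.1, 0.7, 6.3]
width: 0.419
[591.95888102 -76.36584901  75.62314688] [3.13805045 0.0039211  2.16832869] 0.4132932971158051 [-0.35423534  0.21710414  6.01757164]
```

View pics/c15.png

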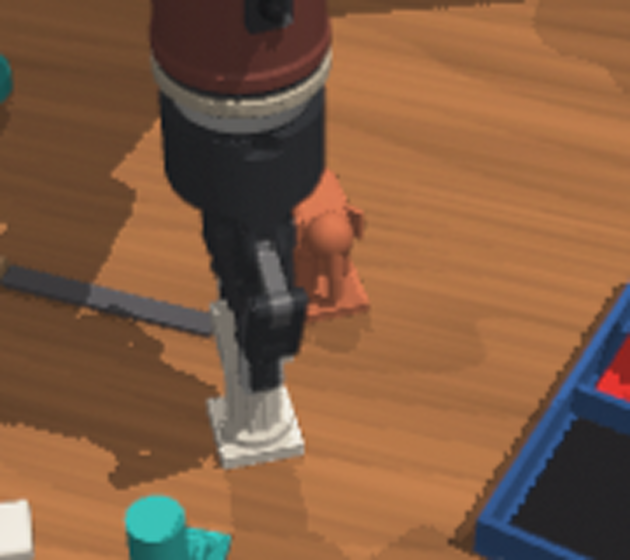

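```bash
python3 -m pendant '[[[0,0,0.5],[0,0,0],0.25],[[0,0,2],[0,0,0],0.25],[[0,0,5],[0,0,0],0.25],[[0,0,8],[0,0,0],0.25],[[0,1,10],[0,0,0],0.25],[[-0.2,4,11],[0,0,0],0.25],[[-0.3,8,11],[0,0,0],0.25],[[-0.4,12,11],[0,0,0],0.25],[[-0.5,15,11],[0,0,0],0.25],[[-0.5,17,11],[0,0,0],0.25]]'
python3 look.py 16 >/dev/null; python3 - <<'E'
from geo import *
S=load("scene",16)
cv2.imwrite("pics/c16.png",cv2.resize(S["color"][120:380,290:530,::-1],None,fx=2.2,fy=2.2,interpolation=2))
from cell import get_state;s=get_state();print(s['tcp_pos'],s['tcp_rot'],s['width'],s['force'])
E
```

```text
time: 31.85
tcp_pos: [586.4, 95.6, 185.7]
tcp_rot: [3.138, 0.003, 2.17]
force: [0.3, 0.1, -1.8]
width: 0.412
[586.58630012  95.6947078  185.6218899 ] [3.13809786 0.00333128 2.17081504] 0.4180361600072428 [ 0.56746711 -1.25645437 -0.76366518]
```

View pics/c16.png

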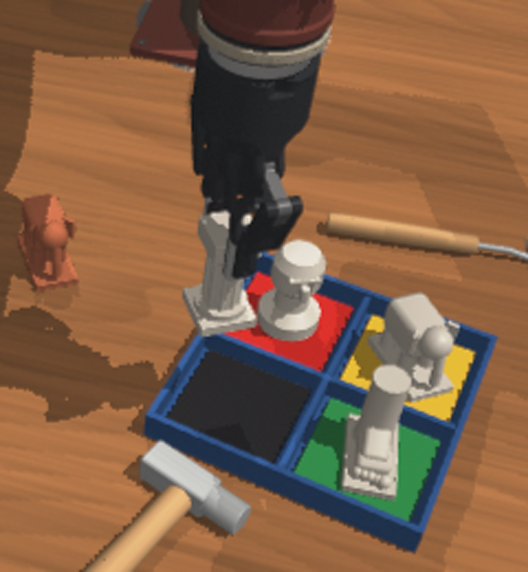

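```bash
python3 - <<'E'
from geo import *
S=load("scene",16)
for z in(110,180,196): p=proj(S,[[586.5,95.7,z]])[0];print(z,p,(p-[290,120])*2.2)
cv2.imwrite("pics/c17.png",cv2.resize(S["color"][200:280,360:450,::-1],None,fx=7,fy=7,interpolation=2))
E
```

```text
110 [388.08567917 261.57333805] [215.78849417 311.46134371]
180 [392.90514379 230.64923397] [226.39131633 243.42831474]
196 [394.09231776 223.03172987] [229.00309908 226.66980572]
```

View pics/c17.png

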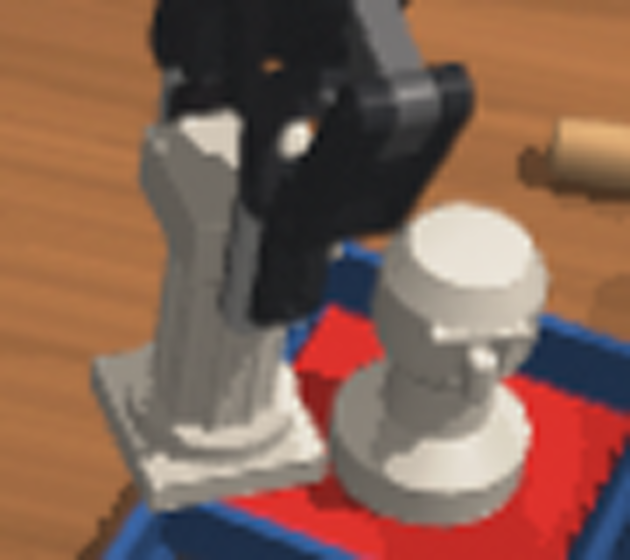

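The column is upright; its base is at pixel (390,260) against (388,262) predicted. Over to black and down.

```bash
python3 -m pendant '[[[0,1.5,0],[0,0,0],0.25],[[0,2.7,0],[0,0,0],0.25],[[0,2.9,-1],[0,0,0],0.25],[[0,2.9,-3],[0,0,0],0.25],[[0,2.9,-5],[0,0,0],0.25],[[0,2.9,-7],[0,0,0],0.25],[[0,2.9,-8.4],[0,0,0],0.25],[[0,2.9,-9.2],[0,0,0],0.25],[[0,2.9,-9.5],[0,0,0],0.25],[[0,2.9,-9.5],[0,0,0],0.25]]'
python3 look.py 18 >/dev/null; python3 - <<'E'
from geo import *
S=load("scene",18)
cv2.imwrite("pics/c18.png",cv2.resize(S["color"][200:380,340:520,::-1],None,fx=3.3,fy=3.3,interpolation=2))
from cell import get_state;s=get_state();print(s['tcp_pos'],s['tcp_rot'],s['width'],s['force'])
E
```

```text
time: 33.2
tcp_pos: [587.0, 124.7, 91.0]
tcp_rot: [3.137, 0.004, 2.171]
force: [0.3, 0.1, -1.4]
width: 0.418
[587.20979582 124.75802368  91.45097703] [3.13682518 0.00408571 2.17084409] 0.41593108160586223 [ 0.75264027  0.04982466 -1.92883735]
```

View pics/c18.png

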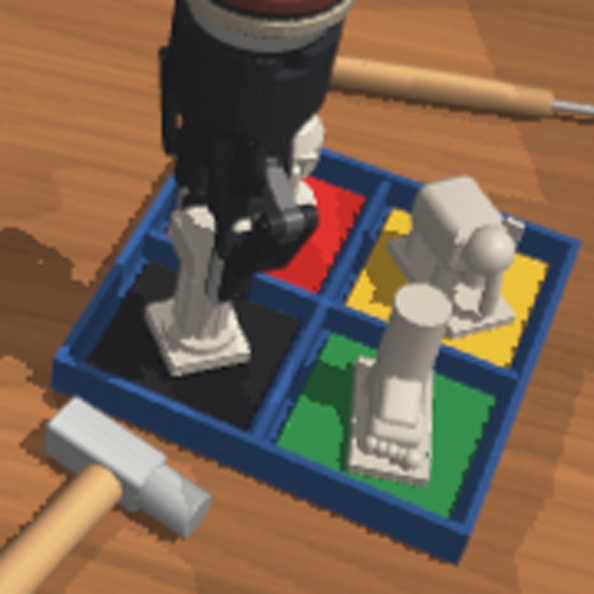

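The column's base is at about (197,335) and the black pad's centre at about (198,342), so it's good. Setting it down.

```bash
python3 -m pendant '[[[0,0,-0.15],[0,0,0],0.25],[[0,0,-0.3],[0,0,0],0.25],[[0,0,-0.42],[0,0,0],0.25],[[0,0,-0.5],[0,0,0],0.25],[[0,0,-0.55],[0,0,0],0.25],[[0,0,-0.55],[0,0,0],0.25],[[0,0,-0.55],[0,0,0],0.25]]'
python3 -m pendant '[[[0,0,0],[0,0,0],0.46],[[0,0,0],[0,0,0],0.55],[[0,0,0],[0,0,0],0.65],[[0,0,0],[0,0,0],0.65],[[0,0,1],[0,0,0],0.65],[[0,0,4],[0,0,0],0.65],[[0,0,9],[0,0,0],0.65],[[0,0,12],[0,0,0],0.65]]'
python3 -m pendant '[[[0,-6,3],[0,0,0],0.65],[[0,-12,6],[0,0,0],0.65],[[0,-18,6],[0,0,0],0.65],[[-5,-22,6],[0,0,0],0.65],[[-10,-24,6],[0,0,0],0.65],[[-14,-26,6],[0,0,0],0.65],[[-16,-26,6],[0,0,0],0.65],[[-16,-26,6],[0,0,0],0.65]]'
python3 look.py 19 >/dev/null; python3 - <<'E'
from geo import *
S=load("scene",19)
cv2.imwrite("pics/c19.png",cv2.resize(S["color"][200:380,340:520,::-1],None,fx=3.3,fy=3.3,interpolation=2))
E
```

```text
time: 34.17
tcp_pos: [587.4, 124.7, 86.7]
tcp_rot: [3.137, 0.004, 2.171]
force: [-2.2, -0.4, 5.3]
width: 0.417
time: 35.17
tcp_pos: [588.6, 124.8, 210.4]
tcp_rot: [3.133, 0.006, 2.171]
force: [-0.2, -0.1, -0.2]
width: 0.649
time: 36.17
tcp_pos: [427.9, -135.5, 271.4]
tcp_rot: [3.132, 0.008, 2.169]
force: [0.4, -0.5, 0.4]
width: 0.649
```

View pics/c19.png

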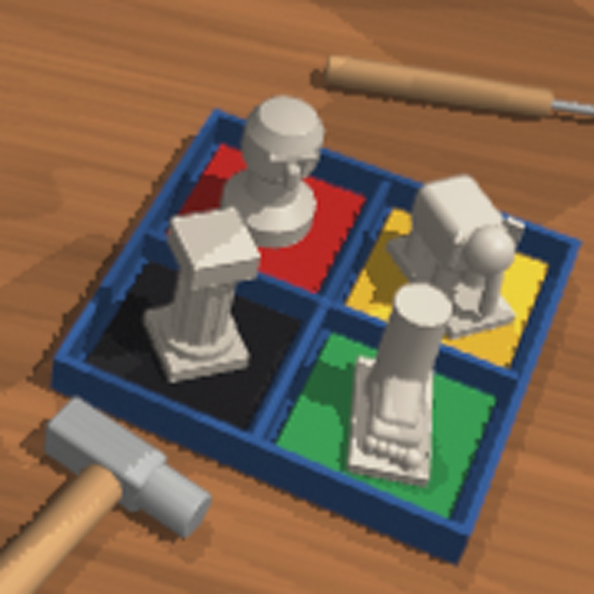

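View pics/top_19.png

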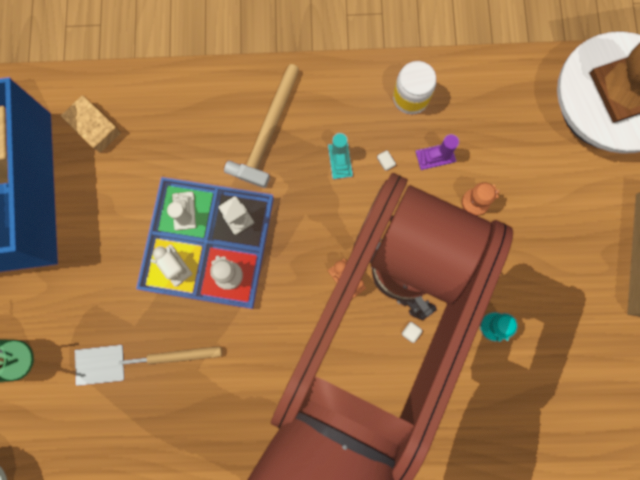

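```bash
python3 - <<'E'
from geo import *
T=load("top",19)
cv2.imwrite("pics/c20.png",cv2.resize(T["color"][175:310,135:280,::-1],None,fx=4.4,fy=4.4,interpolation=2))
for n,p in dict(red=(479.9,145.9),yel=(500.7,252.9),grn=(607.7,232.1),blk=(586.9,125.1)).items(): print(n,((proj(T,[[*p,11],[*p,74],[*p,97]])-[135,175]+.4)*4.4).round().tolist())
E
```

```text
red [[412.0, 438.0], [387.0, 419.0], [378.0, 411.0]]
yel [[171.0, 399.0], [132.0, 377.0], [116.0, 369.0]]
grn [[221.0, 162.0], [185.0, 127.0], [171.0, 113.0]]
blk [[458.0, 199.0], [437.0, 166.0], [428.0, 153.0]]
```

View pics/c20.png

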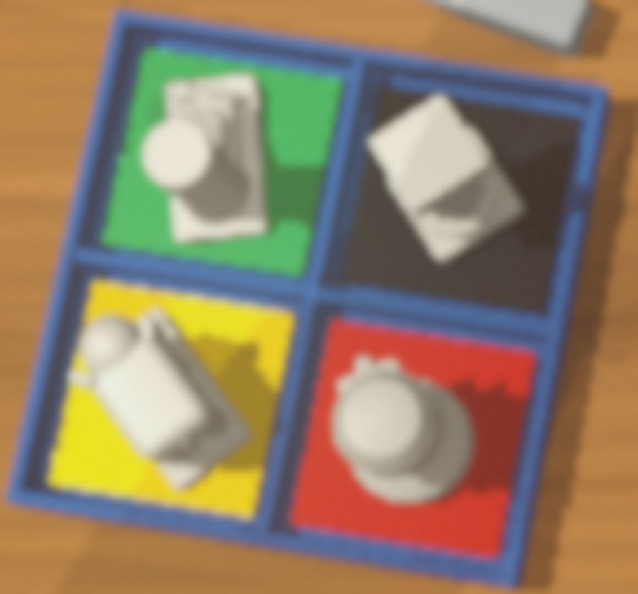

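In the top view, all casts sit within about 3 mm of their pad centres. Column top is at (428,152) against (428,153) expected, head at (385,425) against (387,419), and foot plinth at (215,158) against about (219,160). The elephant's back edge is about 34 mm from its pad centre (36 expected). Handing in.

```bash
python3 -c "
from cell import finish_job;print(finish_job())"
```

```text
the job is handed in; nothing more can be done
None
```

All four white casts are packed in the crate: head on red, elephant on yellow, foot on green, column on black. I handed the job in at about 36 s of the 120 s; no verdict came back.

- **Placement:** in the last pictures every cast stands upright and released, about 3 mm or less from the middle of its pad. I read the elephant's position only from its plinth's back edge, because its own body hides the rest.
- **Clay originals and look-alikes:** I never touched them. In the final top view the clay head is where it began. The clay elephant was partly hidden by the arm there; it was last seen fully in an earlier picture, standing.
- **Disagreements:**
  - The first grip on the head was about 7 mm too high, so I opened and gripped it again lower down.
  - While the head was held over red, the scene camera showed it about 5 mm from where the arm's position reading put it. After placing, the top view put it about 2.5 mm from the pad's centre.

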